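# Fetch the rear die from the full hook and fit it to the clay extruder

### The job

The next run needs the die with the single square opening, which hangs rearmost on the full hook: move the two dies in front of it onto the spare hook, then take the square one, stand it in the die holder on the extruder's nose and push it down past the spring balls until it is fully home. Let no die fall, leave the other two hanging freely on the spare hook, and do not disturb the other things on the bench.

Things in the scene. Friction and masses are not known exactly. Their poses are not given: they have to be found in the camera images.
- die_square_mid (a point): Aluminium extruder die, an upright plate 8 mm thick (x), 110 mm tall, about 0.12 kg: body 70 mm wide (y) and 64 mm tall, above it a tab 40 mm wide and 46 mm tall with a 25 mm round hanging hole, centre 37 mm above this point. This point: plate centre, 55 mm above the lower edge. Pinch the tab's two side edges, from above. Single square opening 26 mm; hangs rearmost, next to the rail.
- die_round_mid (a point): Aluminium extruder die, an upright plate 8 mm thick (x), 110 mm tall, about 0.12 kg: body 70 mm wide (y) and 64 mm tall, above it a tab 40 mm wide and 46 mm tall with a 25 mm round hanging hole, centre 37 mm above this point. This point: plate centre, 55 mm above the lower edge. Pinch the tab's two side edges, from above. Single round opening 34 mm; hangs first or second from the tip.
- die_slot_mid (a point): Aluminium extruder die, an upright plate 8 mm thick (x), 110 mm tall, about 0.12 kg: body 70 mm wide (y) and 64 mm tall, above it a tab 40 mm wide and 46 mm tall with a 25 mm round hanging hole, centre 37 mm above this point. This point: plate centre, 55 mm above the lower edge. Pinch the tab's two side edges, from above. Two slots 44 x 10 mm; hangs first or second from the tip.
- hook_full_root (a point): Root, at the wooden rail, of the hook that starts full; on the rod's axis. The level fixed rod, 8 mm thick, runs along this frame's -x for 112 mm, then slopes up to its end at x = -128 mm, whose top is 12 mm above the axis. z up. Three dies hang on it about 30 mm apart, the rear one about 34 mm from here. The rack's highest part is 17 mm above the axis.
- hook_spare_root (a point): The same point of the equal, empty spare hook on the same rail, 150 mm to the left or right of the full one. A die hanging on a hook has its hole's centre 8.5 mm below the rod's axis.
- extruder: Clay extruder, fixed, barrel 150 mm high. Barrel along its x, nose to -x, z up; origin on the bench below the barrel's front flange. On the nose a black die holder on two tie rods: an open-topped slot for an upright die, width along y, centred on y = 0. How far the holder stands out differs and is not measured: the slot's mid plane is at x = -34 to -50 mm. Pushes under 50 N do not shift it.
- slot_floor (a point): Point on the slot's floor, 60 mm above the bench, at mid width, if the holder stood half-way out (x -42 mm of the extruder, true slot up to 8 mm to either side along x). Axes as the extruder's. Slot 74 mm wide, 11.5 mm front to back. Side walls and two front lips (8 mm thick) rise with flared entries to 70 mm above the floor; the middle of the front is open.
- tongue_top (a point): Top of the back stop, if the holder stood half-way out: a tongue 28 mm wide (y) rising behind the slot to 94 mm above its floor, so 24 mm above the lips; its front face is the slot's rear face, 5.75 mm behind the mid plane. Bringing a die gently back (+x) against it above the lips finds the slot by touch.
- ball_line (a point): Mid width at the height of two spring balls in the slot's side walls, 20 mm above its floor (holder half-way out). They stop a die about 19 mm short of home; it takes a push of about 10 N, for instance on the tab's top, to pass them, then the die stands on the slot's floor, tab top 170 mm above the bench, and stays.
- cup: white plastic cup with a red rim, 77 mm across, 85 mm tall, standing; origin under its centre. To be left alone.
- clay: lump of clay, 104 mm across, 78 mm tall; origin under its centre. To be left alone.
- paper_tube: brown paper tube, 52 mm across, 85 mm tall, standing open end up; origin under its centre. To be left alone.
- rolling_pin: wooden rolling pin lying along its x, 320 mm long, 44 mm thick; origin under its middle. To be left alone.
- jar: closed jar, 68 mm across, 90 mm tall; origin under its centre. To be left alone.
- rib: flat wooden rib, 110 x 55 x 6 mm, lying; origin under its centre. To be left alone.
- brush: flat brush lying along its x; origin under its middle. To be left alone.
Things that resemble listed ones, but are neither listed nor needed, are in the scene too. Leave any purple look-alike of the part that bears die_square_mid alone.

How it is judged:
By the outcome, as a careful person would: the job done as asked, in the order asked, and still so for the second after the job is handed in, with the robot touching nothing.
It also fails if it takes over 72 s, if anything falls off the work surface, if the arm or the gripper's body presses on something with over 40 N, if the wrist force passes 120 N, or if a joint passes its speed limit or range.

### The arm

A 6-joint arm with a two-finger parallel gripper is mounted at the origin on the work surface. World frame = base frame: x ahead of the robot, y to its left, z up, the work surface at z = 0. Lengths are in m, angles in degrees, forces in N, time in s.
With the tool pointing down it reaches from about 0.35 to 0.875 m from the base axis. Payload 4.2 kg.
Tool frame: the origin (TCP) lies midway between the tips of the shut fingers; the grasp point (between the pads) lies 19 mm behind it; z points along the fingers, y is the line along which they close (so a half turn about z gives the same grasp; the last joint's range is limited). The gripper opens to 87 mm and grips with 3 to 60 N. Pads are 19 mm wide; open, the fingers measure 117 mm over their backs; the gripper's body (75 mm by 190 mm) begins 51 mm behind the grasp point.
Start: joints at [-55.772, 22.042, 0.453, 0, -68.411, -14.817], TCP at [0.208, -0.589, 0.223] pointing down, gripper open.
Joint ranges: [-179.83, 179.83], [-69.29, 118.12], [-61.27, 80.66], [-181.25, 117.63], [-171.15, -9.14], [-177.46, 177.46]. Speed limits (degrees/s): [159.86, 159.86, 180, 180, 180, 180].

### API

Orientations are given as a 3x3 rotation matrix whose columns are the frame's x, y, z axes.
In Python, from station import r, cams gives the robot as it stands.
- The arm moves only by the tool play_rows, never from a script. Its argument "commands" is text: rows parted by semicolons, each of 6 numbers parted by spaces: the shift along the world's x, y, z normalised to -1 to 1, where 1 is 30 mm, then the turn, a rotation vector about the world's x, y, z normalised to -1 to 1, where 1 is 0.15 rad. A call has 1 to 20 rows; each row shifts and turns the commanded pose from where the row before left it; what a row does not reach is not made up. A row lasts 1/10 s, in which the tool goes at most 50 mm and 8.59 degrees, less where a joint would pass 70% of its speed; a pose out of reach is approached as far as the arm can. A call with a number of a shift or a turn outside -1 to 1 is refused whole. A call with a gripper value outside its range is refused whole. "grip" is the finger opening in mm, from 0 to 87, set as the call begins (left out, the last holds). The fingers move at their own pace and stop on an object; the grip force is fixed at half the most. Time passes only in rows, so rows that do not move let the fingers close. It gives the time, the measured TCP pose, the force, the opening and the grip force at its end, in the units of the state.
- r.sense(): the state, without advancing time (a new reading comes with each control period).
- cams.capture(name): name is "scene" or "top"; returns (picture, depth): 400x640x3 uint8, blue, green, red; 400x640 float32, m along the optical axis (not along the pixel's ray), 0 where there is no reading.
- cams.camera_info(name): a dict with "mtx" (3x3 intrinsics, pixels), "k1" (the pictures are not rectified: a ray, as slopes to the right and down, at radius r is drawn at 1 + k1 r^2 times it, then the intrinsics apply), "R" (3x3) and "t" (3): a world point X has camera coordinates R X + t. Camera axes: x right, y down, z forward; pixel columns grow to the right and rows downward; lengths in m; the calibration is good to about 2 mm. A picture is of the moment at which its call begins. camera_info takes no time and is no camera call.
- r.finish_job(): hands the job in; it is judged then, once.
The state is a dict: "time_s": time; "joints": joint angles; "joint_velocities": joint speeds; "effort": joint torques, N m; "tcp_pos": TCP position; "ee_rot": TCP orientation; "wrist_force": force on the tool from outside, world axes, zero at the start; "moment": the same for the moment, N m; "gripper_width": opening from 0.0 (shut) to 1.0 (fully open); "gripper_force": force on a finger pad.
Only numpy, scipy, OpenCV 4.12 (cv2) and the standard library are available. Lean on these libraries where they do the work, as an engineer would, in place of code of your own. Each camera call takes 0.05 s, during which the arm holds its last target. There are 200 camera calls.

## Working session

There is one attempt and no reset: what is moved stays moved. The work goes in short steps, Python scripts to look and compute and a tool call to move; the robot and the scene stay as the last step left them, time stands still between calls to the robot, and variables do not carry over. Pictures are saved under pics/ and viewed, at most 10 in all, crops included, and the job is handed in when it is done.

Besides the shell and the picture viewer there is one more tool, called after ">>>" as a command line: name --argument value ..., lists and objects as JSON in quotes. play_rows: Moves the arm, as the interface text tells. Scaled input: -1 to 1 covers 30 mm each way for a shift and 0.15 rad each way for a turn. Its arguments: {"type":"object","properties":{"commands":{"type":"string"},"grip":{"type":"number"}},"required":["commands"]}

```bash
ls; mkdir -p pics; python3 - <<'E'
from station import r,cams
import cv2,numpy as np
for n in("scene","top"):
    p,d=cams.capture(n); cv2.imwrite(f"pics/{n}0.png",p); np.save(f"pics/{n}0.npy",d)
    i=cams.camera_info(n); print(n,{k:np.round(np.array(v),4).tolist() for k,v in i.items()})
    print((d>0).mean())
s=r.sense();print(s["time_s"],s["tcp_pos"],np.round(s["ee_rot"],3).tolist(),s["wrist_force"])
E
```

```text
pics
scene {'mtx': [[367.8986, 0.0, 318.6087], [0.0, 367.8986, 200.4832], [0.0, 0.0, 1.0]], 'k1': -0.0306, 'R': [[-0.7628, 0.6466, -0.009], [0.5567, 0.6495, -0.5179], [-0.329, -0.4, -0.8554]], 't': [0.4354, -0.2197, 1.3636]}
0.99587109375
top {'mtx': [[433.6511, 0.0, 310.0152], [0.0, 433.6511, 203.8489], [0.0, 0.0, 1.0]], 'k1': -0.0736, 'R': [[0.0097, -1.0, -0.0018], [-0.9926, -0.0094, -0.1207], [0.1207, 0.0029, -0.9927]], 't': [-0.0158, 0.5643, 1.6126]}
0.9961953125
0.1 [ 0.20755395 -0.5889494   0.22155348] [[-0.943, -0.332, -0.001], [-0.332, 0.943, 0.002], [0.0, 0.002, -1.0]] [ 0.482666   -0.89106368  0.0248845 ]
```

View pics/scene0.png

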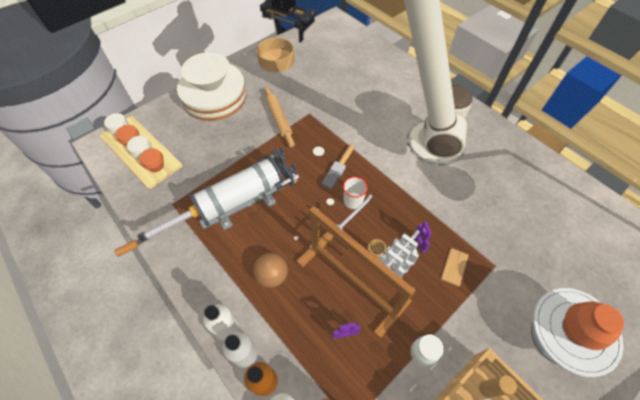

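View pics/top0.png

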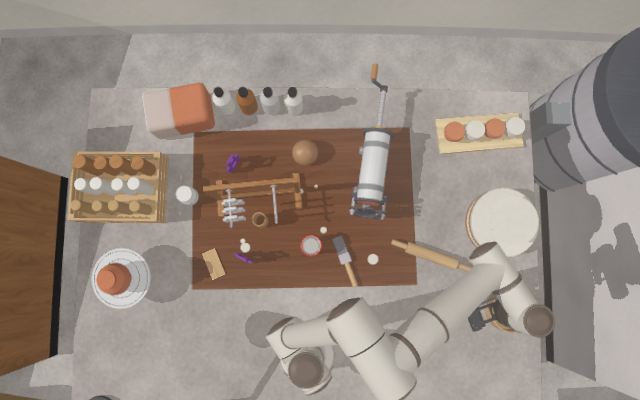

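The scene view shows the full hook with three grey dies at (400,255), the spare hook at (355,212), and the extruder's nose at (288,172). In the top view these are at (233,207), (275,205) and (370,210). The purple look-alikes are at (425,237) and (346,330) in the scene view, and I'll leave them alone. Next I'll take enlarged crops.

```bash
cat > h.py <<'E'
import numpy as np,cv2
from station import r,cams
def info(n):
    i=cams.camera_info(n);return [np.array(i[k],float) for k in("mtx","k1","R","t")]
def ray(n,u,v):
    M,k,R,t=info(n)
    q=cv2.undistortPoints(np.array([[[u,v]]],float),M,np.array([k,0,0,0,0.]))[0,0]
    return -R.T@t, R.T@np.array([q[0],q[1],1.])
def onz(n,u,v,z):
    c,d=ray(n,u,v);return c+d*(z-c[2])/d[2]
def dep(n,u,v,D):
    c,d=ray(n,u,v);return c+d*D[int(round(v)),int(round(u))]
def two(a,b): # a=(name,u,v)
    c1,d1=ray(*a);c2,d2=ray(*b)
    s=np.linalg.lstsq(np.stack([d1,-d2],1),c2-c1,rcond=None)[0]
    p,q=c1+s[0]*d1,c2+s[1]*d2
    return (p+q)/2,np.linalg.norm(p-q)
def proj(n,X):
    M,k,R,t=info(n)
    return cv2.projectPoints(np.array(X,float).reshape(-1,3),cv2.Rodrigues(R)[0],t,M,np.array([k,0,0,0,0.]))[0].reshape(-1,2)
def cloud(n,D):
    M,k,R,t=info(n);v,u=np.mgrid[0:400,0:640]
    q=cv2.undistortPoints(np.stack([u,v],-1).reshape(-1,1,2).astype(float),M,np.array([k,0,0,0,0.])).reshape(-1,2)
    P=np.c_[q,np.ones(len(q))]*D.reshape(-1,1)
    return ((P-t)@R).reshape(400,640,3)
def crop(p,x0,y0,w,h,s,step=10):
    c=cv2.resize(p[y0:y0+h,x0:x0+w],None,fx=s,fy=s,interpolation=cv2.INTER_CUBIC)
    for x in range(-(-x0//step)*step,x0+w,step):
        cv2.line(c,((x-x0)*s,0),((x-x0)*s,5),(0,255,255),1)
        cv2.putText(c,str(x),((x-x0)*s,14),0,.32,(0,255,255),1)
    for y in range(-(-y0//step)*step,y0+h,step):
        cv2.putText(c,str(y),(0,(y-y0)*s+4),0,.32,(0,255,255),1)
    return c
E
python3 - <<'E'
from h import *
p=cv2.imread("pics/scene0.png");t=cv2.imread("pics/top0.png")
cv2.imwrite("pics/c1.png",crop(p,300,180,150,140,5)[:600,:800])
a=crop(t,195,165,120,80,6)
cv2.imwrite("pics/c2.png",np.hstack([crop(t,198,168,100,75,5),crop(t,340,180,56,75,5)]))
E
```

```text
(no output)
```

View pics/c1.png

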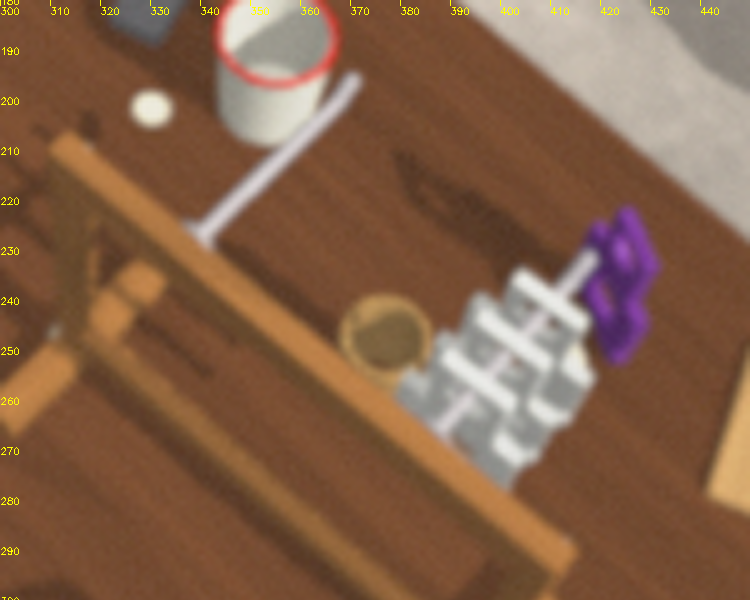

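View pics/c2.png

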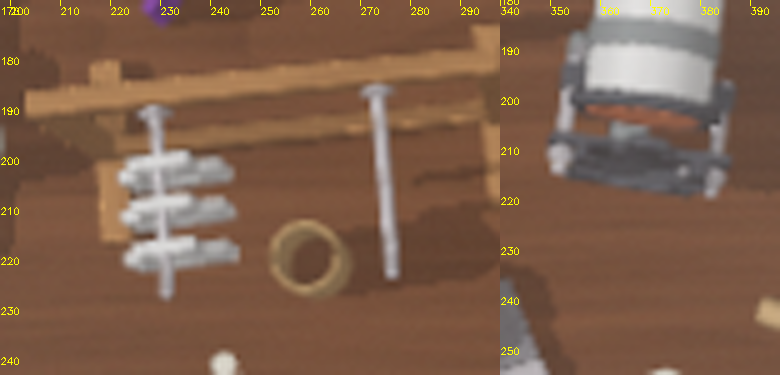

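The crops show the following:
- **Full hook, scene view:** the tip is at (417,231). The three tab tops run front to back at (409,240), (402,248) and (396,256). The rearmost grey die next to the rail is the square one according to the brief.
- **Spare hook, scene view:** the tip is at (370,195).
- **Top view:** the full hook runs from (228.5,190) to (231.5,226) and the spare from (273,186) to (276.5,222). The holder is around (367,212).

Now I'll triangulate.

```bash
python3 - <<'E'
from h import *
np.set_printoptions(precision=4,suppress=True)
for nm,a,b in[("full tip",(417,231),(231.5,226)),("spare tip",(370,195.5),(276.5,222)),("full root",(387.5,266.5),(228.5,190)),("spare root",(340,228),(273,186)),]:
    P,e=two(("scene",*a),("top",*b));print(nm,P,e)
ds=np.load("pics/scene0.npy");dt=np.load("pics/top0.npy")
cs,ct=cloud("scene",ds),cloud("top",dt)
# spare rod points by depth
for n,c,pts in(("s",cs,[(367,198),(360,206),(353,213),(346,221),(409,240),(403,249),(396,257),(413,234)]),("t",ct,[(274,192),(275,200),(275,208),(276,216),(230,217),(230,209),(230,201),(229,194),(231,223)])):
    for u,v in pts: print(n,u,v,c[v,u])
# dies cloud: grey pixels
for n,c in(("scene",cs),("top",ct)):
    im=cv2.imread(f"pics/{n}0.png");hsv=cv2.cvtColor(im,cv2.COLOR_BGR2HSV)
    m=(hsv[...,1]<45)&(c[...,2]>.03)
    np.save(f"pics/m_{n}.npy",m)
    x=c[m];x=x[(x[:,2]<.3)&(x[:,0]>.3)&(x[:,0]<.7)&(x[:,1]>.05)&(x[:,1]<.3)]
    print(n,len(x),x.min(0),x.max(0))
    h=np.histogram(x[:,2],bins=np.arange(0,.3,.01));print(h[0])
# extruder
for n,c in(("scene",cs),("top",ct)):
    im=cv2.imread(f"pics/{n}0.png")
    m=(c[...,0]>.25)&(c[...,0]<.75)&(c[...,1]<-.05)&(c[...,1]>-.3)&(c[...,2]>.1)&(c[...,2]<.22)
    x=c[m];print(n,x.min(0),x.max(0));
E
```

```text
full tip [0.4624 0.2491 0.2404] 0.002585007162395466
spare tip [0.4775 0.0998 0.2397] 0.0015596007484553562
full root [0.5829 0.2648 0.2353] 0.004649761214598036
spare root [0.5984 0.1155 0.2313] 0.004093006914005704
s 367 198 [0.4887 0.1011 0.2403]
s 360 206 [0.5185 0.1063 0.2391]
s 353 213 [0.5469 0.1101 0.2405]
s 346 221 [0.5749 0.1146 0.2378]
s 409 240 [0.4959 0.2543 0.2426]
s 403 249 [0.5246 0.2612 0.2431]
s 396 257 [0.5517 0.2642 0.2418]
s 413 234 [0.4745 0.249  0.2388]
t 274 192 [0.5794 0.1102 0.2312]
t 275 200 [0.5512 0.1056 0.2397]
t 275 208 [0.5251 0.1056 0.2339]
t 276 216 [0.4977 0.1011 0.2409]
t 230 217 [0.4928 0.2536 0.2418]
t 230 209 [0.5193 0.2542 0.2433]
t 230 201 [0.547  0.2566 0.2353]
t 229 194 [0.5692 0.2588 0.2454]
t 231 223 [0.4729 0.2496 0.2423]
scene 1097 [0.3539 0.0995 0.0462] [0.6011 0.2964 0.2476]
[  0   0   0   0   2   0   0   0   1   0   0   0   0   2  11  20  37  55
  75 165  71 103  41 280 234   0   0   0   0]
top 490 [0.4595 0.0972 0.0477] [0.6142 0.2924 0.2514]
[  0   0   0   0   1   0   0   0   0   0   0   0   0   4  32  22  12  22
  15  60  25  22  14 140 120   1   0   0   0]
scene [ 0.5092 -0.2874  0.1   ] [ 0.7499 -0.1539  0.1577]
top [ 0.508  -0.2934  0.1   ] [ 0.75   -0.155   0.1594]
```

```bash
python3 - <<'E'
from h import *
np.set_printoptions(precision=4,suppress=True)
from scipy.optimize import minimize
cs,ct=[cloud(n,np.load(f"pics/{n}0.npy")) for n in("scene","top")]
ms,mt=[np.load(f"pics/m_{n}.npy") for n in("scene","top")]
A=np.r_[cs[ms],ct[mt]]
# spare rod
q=A[(A[:,2]>.225)&(A[:,2]<.26)&(A[:,0]>.465)&(A[:,0]<.6)&(A[:,1]>.09)&(A[:,1]<.125)]
def line(q):
    c=q.mean(0);v=np.linalg.svd(q-c)[2][0];v*=np.sign(v[0]);return c,v
c,v=line(q);print("spare",len(q),c,v,np.degrees(np.arctan2(v[1],v[0])),q.min(0),q.max(0),np.median(q[:,2]))
th=np.arctan2(v[1],v[0])
for nm,cc,mm in(("s",cs,ms),("t",ct,mt)):
    D=cc[mm];D=D[(D[:,2]>.236)&(D[:,2]<.26)&(D[:,1]>.2)&(D[:,1]<.3)&(D[:,0]>.44)&(D[:,0]<.62)]
    best=None
    for a in np.radians(np.arange(0,16,.5)):
        u=D[:,:2]@[np.cos(a),np.sin(a)];h,e=np.histogram(u,bins=np.arange(.3,.8,.004))
        s=(h**2).sum()
        if best is None or s>best[0]:best=(s,a)
    a=th;u=D[:,:2]@[np.cos(a),np.sin(a)];w=D[:,:2]@[-np.sin(a),np.cos(a)]
    h,e=np.histogram(u,bins=np.arange(.44,.66,.005));print(nm,len(D),np.degrees(best[1]));print(dict(zip(e.round(3).tolist(),h.tolist())))
    print("w",np.percentile(w,[1,5,50,95,99]))
print("spare root uw",c[:2]@[np.cos(th),np.sin(th)],c[:2]@[-np.sin(th),np.cos(th)])
# extruder: barrel top ridge
for nm,cc in(("s",cs),("t",ct)):
    m=(cc[...,0]>.45)&(cc[...,0]<.8)&(cc[...,1]<-.1)&(cc[...,1]>-.33)&(cc[...,2]>.05)&(cc[...,2]<.2)
    vv,uu=np.where(m);print(nm,uu.min(),uu.max(),vv.min(),vv.max())
    E=cc[m];b=E[(E[:,2]>.14)&(E[:,0]>.58)&(E[:,0]<.72)];C,V=line(b);print(nm,"ridge",len(b),C,V,np.degrees(np.arctan2(V[1],V[0])),b[:,2].max())
E
python3 - <<'E'
from h import *
p=cv2.imread("pics/scene0.png");t=cv2.imread("pics/top0.png")
cv2.imwrite("pics/c3.png",np.hstack([crop(t,340,185,56,50,7,5),crop(p,255,145,56,50,7,5)]))
E
```

```text
spare 210 [0.5394 0.108  0.2379] [ 0.9934  0.1107 -0.0317] 6.356578328653243 [0.4773 0.0972 0.2294] [0.5998 0.1231 0.2486] 0.2377610194937484
s 333 8.5
{0.44: 0, 0.445: 0, 0.45: 0, 0.455: 0, 0.46: 0, 0.465: 0, 0.47: 0, 0.475: 0, 0.48: 1, 0.485: 6, 0.49: 5, 0.495: 10, 0.5: 5, 0.505: 6, 0.51: 5, 0.515: 29, 0.52: 45, 0.525: 4, 0.53: 4, 0.535: 5, 0.54: 8, 0.545: 30, 0.55: 39, 0.555: 5, 0.56: 6, 0.565: 4, 0.57: 17, 0.575: 43, 0.58: 23, 0.585: 5, 0.59: 6, 0.595: 7, 0.6: 6, 0.605: 4, 0.61: 5, 0.615: 0, 0.62: 0, 0.625: 0, 0.63: 0, 0.635: 0, 0.64: 0, 0.645: 0, 0.65: 0, 0.655: 0}
w [0.179  0.1814 0.1985 0.2159 0.2182]
t 159 7.499999999999999
{0.44: 0, 0.445: 0, 0.45: 0, 0.455: 0, 0.46: 0, 0.465: 0, 0.47: 0, 0.475: 0, 0.48: 1, 0.485: 3, 0.49: 5, 0.495: 2, 0.5: 4, 0.505: 3, 0.51: 4, 0.515: 19, 0.52: 13, 0.525: 2, 0.53: 4, 0.535: 2, 0.54: 4, 0.545: 21, 0.55: 7, 0.555: 3, 0.56: 4, 0.565: 3, 0.57: 11, 0.575: 19, 0.58: 5, 0.585: 2, 0.59: 3, 0.595: 3, 0.6: 2, 0.605: 8, 0.61: 2, 0.615: 0, 0.62: 0, 0.625: 0, 0.63: 0, 0.635: 0, 0.64: 0, 0.645: 0, 0.65: 0, 0.655: 0}
w [0.1757 0.1781 0.1955 0.2121 0.214 ]
spare root uw 0.5480683037419143 0.04756404418685982
s 200 298 148 218
s ridge 28 [ 0.6271 -0.2282  0.1413] [ 0.9838 -0.1789 -0.0075] -10.30500276570028 0.14342385802892818
t 349 389 137 218
t ridge 62 [ 0.642  -0.2315  0.1422] [ 0.9965 -0.0842 -0.001 ] -4.828700522862205 0.14705217362090542
```

View pics/c3.png

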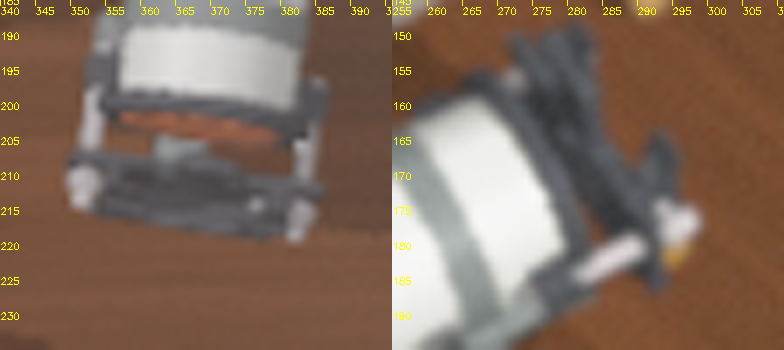

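The crop shows the black holder in the top view from (350,208) to (386,212), with tie-rod ends at (351,213) and (383,217). I'll fit the rack yaw, die positions and extruder frame.

```bash
python3 - <<'E'
from h import *
np.set_printoptions(precision=4,suppress=True)
cs,ct=[cloud(n,np.load(f"pics/{n}0.npy")) for n in("scene","top")]
ms,mt=[np.load(f"pics/m_{n}.npy") for n in("scene","top")]
th=np.radians(7.5);X=np.array([np.cos(th),np.sin(th)]);Y=np.array([-X[1],X[0]])
# rod tips/roots and die tab centres in rack frame
for nm,p in(("ftip",(.4624,.2491)),("stip",(.4775,.0998)),("froot",(.5829,.2648)),("sroot",(.5984,.1155))): print(nm,p@X,p@Y)
for nm,cc,mm in(("s",cs,ms),("t",ct,mt)):
    D=cc[mm];u=D[:,:2]@X;w=D[:,:2]@Y
    k=(D[:,2]>.239)&(D[:,2]<.26)&(w>.15)&(w<.25)
    for lo in(.508,.538,.566):
        j=k&(u>lo)&(u<lo+.024);uu,ww,zz=u[j],w[j],D[j,2]
        s=np.polyfit(ww,uu,1)[0]
        print(nm,"die",j.sum(),"u",np.median(uu),"w",np.percentile(ww,[3,97]),np.percentile(ww,[3,97]).mean(),"z",np.median(zz),"skew deg",np.degrees(np.arctan(s)))
    j=(D[:,2]>.225)&(D[:,2]<.25)&(w>.03)&(w<.06)&(u>.48)&(u<.6);print(nm,"spare rod w",np.median(w[j]),"z",np.median(D[j,2]),"slope",np.degrees(np.arctan(np.polyfit(u[j],w[j],1)[0])))
# white barrel midpoints in top
im=cv2.imread("pics/top0.png");hsv=cv2.cvtColor(im,cv2.COLOR_BGR2HSV)
pts=[]
for v in range(138,200):
    row=(np.r_[[0]*345,(im[v,345:400].min(1)>110)&(hsv[v,345:400,1]<40)])
    us=np.where(row)[0]
    if len(us)>15: pts.append((us.min(),us.max(),v))
pts=np.array(pts);print(pts[::5])
mid=np.array([onz("top",(a+b)/2,v,.10) for a,b,v in pts])
wd=np.array([abs(onz("top",a,v,.1)[1]-onz("top",b,v,.1)[1]) for a,b,v in pts]);
k=wd<np.median(wd)+.006
f=np.polyfit(mid[k,0],mid[k,1],1);print("barrel y=f(x)",f,np.degrees(np.arctan(f[0])),"y at .54",np.polyval(f,.54),wd[::6])
# holder
for nm,(u1,v1),(u2,v2),z in(("ends",(349.5,208.5),(386,212),.12),("bolts",(351.5,213.5),(382.5,217.5),.10)):
    a,b=onz("top",u1,v1,z),onz("top",u2,v2,z);d=a-b;print(nm,a,b,(a+b)/2,"yaw",np.degrees(np.arctan2(-d[0],d[1])),np.hypot(*d[:2]))
e=np.radians(-7);EX=np.array([np.cos(e),np.sin(e)]);EY=np.array([-EX[1],EX[0]])
for nm,cc in(("s",cs),("t",ct)):
    P=cc.reshape(-1,3);u=P[:,:2]@EX;w=P[:,:2]@EY
    for lo,hi in((.12,.135),(.14,.165)):
        j=(P[:,2]>lo)&(P[:,2]<hi)&(P[:,0]>.48)&(P[:,0]<.575)&(P[:,1]<-.12)&(P[:,1]>-.3)
        print(nm,lo,j.sum(),"u",np.percentile(u[j],[2,25,50,75,98]),"w",np.percentile(w[j],[1,10,50,90,99]))
E
```

```text
ftip 0.4909581783812647 0.18661360368566432
stip 0.4864414352895556 0.03661994038003165
froot 0.6124765453946638 0.1864508818467169
sroot 0.6083563802475042 0.03640500806419624
s die 66 u 0.5238025505009123 w [0.1692 0.2073] 0.18825704503525348 z 0.2424143268392275 skew deg -1.223468091632311
s die 66 u 0.5528038593675972 w [0.169  0.2066] 0.1878157013327247 z 0.24255829839978274 skew deg 0.1530300225851991
s die 70 u 0.5810158032732295 w [0.1681 0.206 ] 0.18706048322237434 z 0.24258482700057518 skew deg -1.74870503937226
s spare rod w 0.037794019293924175 z 0.23777044657261798 slope -1.4844540070217558
t die 34 u 0.5226834884841072 w [0.167  0.2032] 0.18506344210992828 z 0.24306041931108363 skew deg -1.3543500428030275
t die 26 u 0.5520689664664367 w [0.1676 0.202 ] 0.1847833715638209 z 0.243685480059934 skew deg 0.38255607572805617
t die 29 u 0.5808141815738305 w [0.1648 0.2017] 0.18324495925759376 z 0.24216369118321776 skew deg 0.4278644348919491
t spare rod w 0.03448654562444622 z 0.23769458521639403 slope -0.8446096646670248
[[365 389 138]
 [364 388 143]
 [359 388 148]
 [359 387
[... 226 characters left out ...]
0897 0.0895 0.1079 0.0928 0.0927 0.0888 0.0923 0.0921 0.0919 0.1064
 0.1062]
ends [ 0.5385 -0.1527  0.12  ] [ 0.5271 -0.2842  0.12  ] [ 0.5328 -0.2185  0.12  ] yaw -4.973916130351101 0.1319800888411287
bolts [ 0.5225 -0.1618  0.1   ] [ 0.5089 -0.2747  0.1   ] [ 0.5157 -0.2182  0.1   ] yaw -6.862973543844552 0.11373404294980476
s 0.12 90 u [0.5357 0.5409 0.5524 0.5657 0.5972] w [-0.1985 -0.1949 -0.1481 -0.1065 -0.1031]
s 0.14 79 u [0.5586 0.5643 0.5898 0.5935 0.5971] w [-0.1794 -0.1685 -0.1495 -0.1325 -0.1217]
t 0.12 79 u [0.5348 0.5415 0.5567 0.5871 0.5994] w [-0.2004 -0.196  -0.1591 -0.1077 -0.1036]
t 0.14 72 u [0.5572 0.5629 0.5892 0.5931 0.5978] w [-0.1819 -0.1736 -0.1526 -0.132  -0.1228]
```

>>> play_rows --commands "0.34 1 0.9 0 0 -0.15;0.34 1 0.9 0 0 -0.15;0.34 1 0.9 0 0 -0.15;0.34 1 0.9 0 0 -0.15;0.34 1 0 0 0 -0.15;0.34 1 0 0 0 -0.15;0.34 1 0 0 0 -0.15;0.34 1 0 0 0 -0.15;0.34 1 0 0 0 -0.15;0.34 1 0 0 0 -0.15;0.34 1 0 0 0 0;0.34 1 0 0 0 0;0.34 1 0 0 0 0;0.34 1 0 0 0 0;0.34 1 0 0 0 0;0.34 1 0 0 0 0;0.34 1 0 0 0 0;0.34 1 0 0 0 0;0.34 1 0 0 0 0;0.34 1 0 0 0 0" --grip 65

```text
time_s: 2.1
tcp_pos: [0.4116, 0.0119, 0.3303]
ee_rot: [[-0.993, -0.114, -0.0], [-0.114, 0.993, 0.0], [0.0, 0.0, -1.0]]
wrist_force: [0.6, 0.3, 0.6]
gripper_width: 0.747
gripper_force: 0.0
```

>>> play_rows --commands "0.306 0.894 0 0 0 0;0.306 0.894 0 0 0 0;0.306 0.894 0 0 0 0;0.306 0.894 0 0 0 0;0.306 0.894 0 0 0 0;0.306 0.894 0 0 0 0;0.306 0.894 0 0 0 0;0.306 0.894 0 0 0 0;0.306 0.894 0 0 0 0;0 0 0 0 0 0;0 0 0 0 0 0"

```text
time_s: 3.2
tcp_pos: [0.494, 0.2521, 0.3296]
ee_rot: [[-0.993, -0.114, -0.002], [-0.114, 0.993, -0.001], [0.002, -0.001, -1.0]]
wrist_force: [-0.1, -1.0, -0.5]
gripper_width: 0.746
gripper_force: 0.0
```

```bash
python3 - <<'E'
from h import *
p,d=cams.capture("scene"); cv2.imwrite("pics/s1.png",p); cv2.imwrite("pics/c4.png",crop(p,350,150,130,120,5))
s=r.sense();print(s["tcp_pos"],s["joints"],s["wrist_force"])
E
```

```text
[0.49399452 0.25151545 0.33006025] [ 4.37339302e+01  1.19023163e+01  1.40922113e+00 -5.87519401e-03
 -7.95883062e+01 -1.27207890e+02] [-0.0617922  -0.25066833  0.37648004]
```

View pics/c4.png

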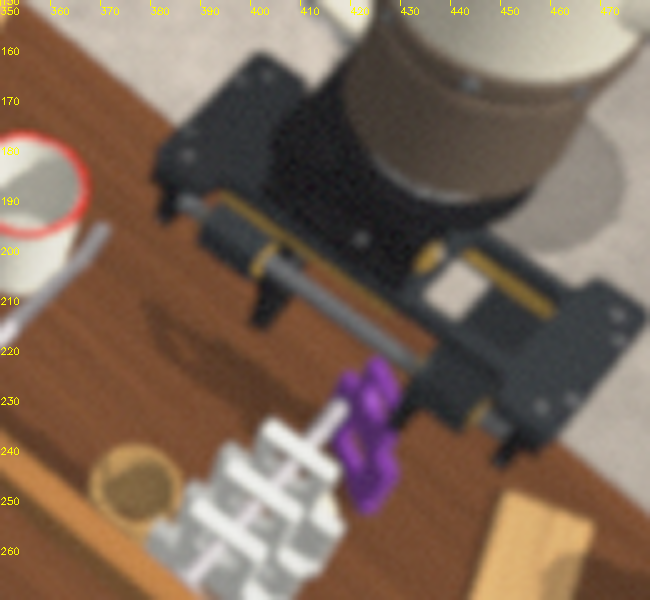

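The gripper's open fingers, around (401,213) and (450,240), are above and in line with the front grey die's tab at (409,240). The purple look-alike at (424,235) is separate, on the bench. I'll descend and grip.

>>> play_rows --commands "0 0.05 -0.8 0 0 0;0 0 -0.8 0 0 0;0 0 -0.8 0 0 0;0 0 -0.6 0 0 0;0 0 -0.5 0 0 0;0 0 -0.3 0 0 0;0 0 -0.2 0 0 0;0 0 0 0 0 0;0 0 0 0 0 0"

```text
time_s: 4.15
tcp_pos: [0.4947, 0.2535, 0.2113]
ee_rot: [[-0.994, -0.114, 0.001], [-0.114, 0.994, 0.001], [-0.001, 0.001, -1.0]]
wrist_force: [0.0, -0.4, 0.2]
gripper_width: 0.748
gripper_force: 0.0
```

>>> play_rows --commands "0 0 0 0 0 0;0 0 0 0 0 0;0 0 0 0 0 0;0 0 0 0 0 0;0 0 0 0 0 0;0 0 0 0 0 0" --grip 30

```text
time_s: 4.75
tcp_pos: [0.4944, 0.2535, 0.2107]
ee_rot: [[-0.994, -0.114, 0.0], [-0.114, 0.994, 0.0], [-0.0, 0.0, -1.0]]
wrist_force: [0.2, -0.4, 1.3]
gripper_width: 0.456
gripper_force: 30.0
```

>>> play_rows --commands "0 0 0.14 0 0 0;0 0 0.14 0 0 0;0 0 0 0 0 0;-0.232 -0.026 0 0 0 0;-0.232 -0.026 0 0 0 0;-0.166 -0.019 0.073 0 0 0;-0.166 -0.019 0.073 0 0 0;-0.166 -0.019 0.073 0 0 0;-0.166 -0.019 0.073 0 0 0;0 0 0 0 0 0"

```text
time_s: 5.75
tcp_pos: [0.4601, 0.2497, 0.2284]
ee_rot: [[-0.993, -0.114, 0.001], [-0.114, 0.993, 0.001], [-0.001, 0.001, -1.0]]
wrist_force: [0.6, -0.3, -0.6]
gripper_width: 0.456
gripper_force: 30.0
```

>>> play_rows --commands "-0.5 -0.057 0 0 0 0;-0.5 -0.057 0 0 0 0;0 0 0 0 0 0;0.071 -0.621 0 0 0 0;0.071 -0.621 0 0 0 0;0.071 -0.621 0 0 0 0;0.071 -0.621 0 0 0 0;0.071 -0.621 0 0 0 0;0.071 -0.621 0 0 0 0;0.071 -0.621 0 0 0 0;0.071 -0.621 0 0 0 0;0 0 0 0 0 0;0 0 0 0 0 0"

```text
time_s: 7.05
tcp_pos: [0.4481, 0.0971, 0.2278]
ee_rot: [[-0.994, -0.113, 0.001], [-0.113, 0.994, 0.0], [-0.001, 0.0, -1.0]]
wrist_force: [0.7, -0.5, -0.7]
gripper_width: 0.454
gripper_force: 30.0
```

```bash
python3 - <<'E'
from h import *
p,d=cams.capture("scene"); q,e=cams.capture("top"); cv2.imwrite("pics/s2.png",p);cv2.imwrite("pics/t2.png",q)
cv2.imwrite("pics/c5.png",np.hstack([crop(p,325,165,80,90,5),crop(q,225,175,75,90,5)]))
s=r.sense();print(s["tcp_pos"],s["wrist_force"])
E
```

```text
[0.44793226 0.09762714 0.22774774] [-0.41522587  0.17191164 -1.32026702]
```

View pics/c5.png

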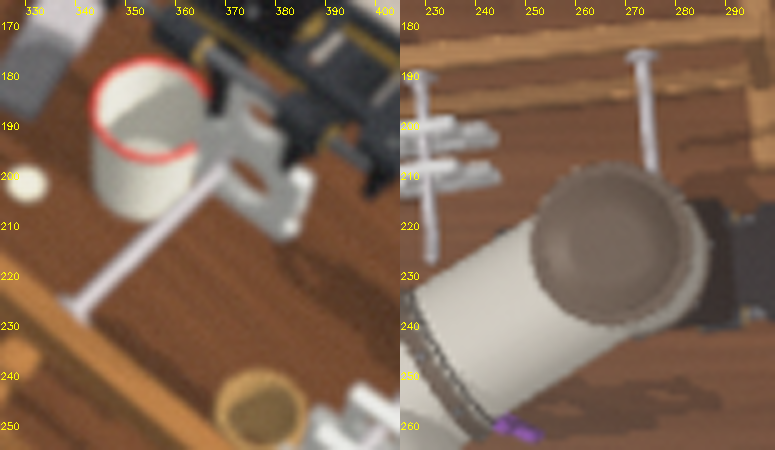

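The die in hand, around (376,193) in the scene view, lines its hanging hole at (377,187) up with the spare rod, whose tip is at (368,198). I'll slide it on.

>>> play_rows --commands "0.497 0.057 0 0 0 0;0.497 0.057 0 0 0 0;0.166 0.019 -0.073 0 0 0;0.166 0.019 -0.073 0 0 0;0.166 0.019 -0.073 0 0 0;0.166 0.019 -0.073 0 0 0;0 0 0 0 0 0;0.375 0.043 0 0 0 0;0.375 0.043 0 0 0 0;0 0 0 0 0 0"

```text
time_s: 8.15
tcp_pos: [0.5215, 0.1057, 0.2189]
ee_rot: [[-0.994, -0.113, 0.001], [-0.113, 0.994, 0.0], [-0.001, -0.0, -1.0]]
wrist_force: [-0.1, 0.4, -0.6]
gripper_width: 0.454
gripper_force: 30.0
```

>>> play_rows --commands "0.375 0.043 0 0 0 0;0.375 0.043 0 0 0 0;0.375 0.043 0 0 0 0;0.375 0.043 0 0 0 0;0 0 0 0 0 0;0 0 -0.093 0 0 0;0 0 -0.093 0 0 0;0 0 -0.08 0 0 0;0 0 0 0 0 0"

```text
time_s: 9.05
tcp_pos: [0.5644, 0.1105, 0.2109]
ee_rot: [[-0.994, -0.114, -0.0], [-0.114, 0.994, -0.0], [0.0, -0.0, -1.0]]
wrist_force: [-0.2, 0.3, -1.1]
gripper_width: 0.455
gripper_force: 30.0
```

>>> play_rows --commands "0 0 -0.03 0 0 0;0 0 0 0 0 0;0 0 0 0 0 0"

```text
time_s: 9.35
tcp_pos: [0.5647, 0.1106, 0.2106]
ee_rot: [[-0.994, -0.114, 0.0], [-0.114, 0.994, 0.0], [-0.0, -0.0, -1.0]]
wrist_force: [-1.5, -0.0, 2.8]
gripper_width: 0.454
gripper_force: 30.0
```

>>> play_rows --commands "0 0 0 0 0 0;0 0 0 0 0 0;0 0 0 0 0 0;0 0 0.3 0 0 0;0 0 0.6 0 0 0;0 0 0.8 0 0 0;0 0 0.8 0 0 0;-0.23 0.812 0 0 0 0;-0.23 0.812 0 0 0 0;-0.23 0.812 0 0 0 0;-0.23 0.812 0 0 0 0;-0.23 0.812 0 0 0 0;-0.23 0.812 0 0 0 0;0 0 0 0 0 0;0 0 0 0 0 0" --grip 65

```text
time_s: 10.85
tcp_pos: [0.5234, 0.257, 0.2855]
ee_rot: [[-0.993, -0.115, 0.0], [-0.115, 0.993, -0.0], [-0.0, -0.0, -1.0]]
wrist_force: [-0.1, -0.5, 0.4]
gripper_width: 0.744
gripper_force: 0.0
```

```bash
python3 - <<'E'
from h import *
np.set_printoptions(precision=4,suppress=True)
s=r.sense();print(s["tcp_pos"],s["wrist_force"],s["time_s"])
p,d=cams.capture("scene"); cv2.imwrite("pics/s3.png",p);c=cloud("scene",d)
hsv=cv2.cvtColor(p,cv2.COLOR_BGR2HSV);D=c[hsv[...,1]<45]
th=np.radians(6.5);X=np.array([np.cos(th),np.sin(th)]);Y=np.array([-X[1],X[0]])
u,w=D[:,:2]@X,D[:,:2]@Y
k=(D[:,2]>.2385)&(D[:,2]<.26)
for nm,lo,hi in(("full",.17,.24),("spare",.02,.09)):
    j=k&(w>lo)&(w<hi)&(u>.45)&(u<.64)
    h,e=np.histogram(u[j],bins=np.arange(.46,.64,.005));print(nm,[(round(a,3),int(b)) for a,b in zip(e,h) if b>7])
    for pk in e[:-1][h>20]:
        q=j&(abs(u-pk-.0025)<.008);print(" ",np.median(u[q]),np.percentile(w[q],[3,97]).mean(),"xy",np.median(u[q])*X+np.percentile(w[q],[3,97]).mean()*Y)
E
```

```text
[0.5234 0.257  0.2855] [-0.1163 -0.4927  0.3997] 10.85
full [(np.float64(0.495), 8), (np.float64(0.545), 33), (np.float64(0.55), 34), (np.float64(0.57), 16), (np.float64(0.575), 36), (np.float64(0.58), 20)]
  0.5497896469019932 0.19755213744871197 xy [0.5239 0.2585]
  0.550290386317043 0.19755213744871197 xy [0.5244 0.2586]
  0.5777788266812555 0.19738283637621568 xy [0.5517 0.2615]
spare [(np.float64(0.57), 29), (np.float64(0.575), 31)]
  0.5747435755606654 0.04676662857896426 xy [0.5658 0.1115]
  0.5751942515242101 0.046784231630251555 xy [0.5662 0.1116]
```

>>> play_rows --commands "0 0 -0.8 0 0 0;0 0 -0.8 0 0 0;0 0 -0.5 0 0 0;0 0 -0.3 0 0 0;0 0 -0.1 0 0 0;0 0 0 0 0 0"

```text
time_s: 11.5
tcp_pos: [0.5238, 0.2564, 0.2104]
ee_rot: [[-0.994, -0.113, 0.0], [-0.113, 0.994, -0.0], [-0.0, -0.0, -1.0]]
wrist_force: [0.1, -1.0, 0.3]
gripper_width: 0.75
gripper_force: 0.0
```

>>> play_rows --commands "0 0 0 0 0 0;0 0 0 0 0 0;0 0 0 0 0 0;0 0 0 0 0 0;0 0 0 0 0 0;0 0 0.14 0 0 0;0 0 0.14 0 0 0;0 0 0 0 0 0;-0.331 -0.038 0 0 0 0;-0.331 -0.038 0 0 0 0;-0.331 -0.038 0 0 0 0;-0.331 -0.038 0 0 0 0;-0.166 -0.019 0 0 0 0;0 0 0 0 0 0" --grip 30

```text
time_s: 12.9
tcp_pos: [0.4779, 0.2516, 0.2188]
ee_rot: [[-0.993, -0.114, 0.0], [-0.114, 0.993, 0.0], [-0.0, 0.0, -1.0]]
wrist_force: [0.6, 1.2, -0.5]
gripper_width: 0.456
gripper_force: 30.0
```

>>> play_rows --commands "-0.166 -0.019 0.073 0 0 0;-0.166 -0.019 0.073 0 0 0;-0.166 -0.019 0.073 0 0 0;-0.166 -0.019 0.073 0 0 0;-0.5 -0.057 0 0 0 0;-0.5 -0.057 0 0 0 0;0 0 0 0 0 0;0.071 -0.621 0 0 0 0;0.071 -0.621 0 0 0 0;0.071 -0.621 0 0 0 0;0.071 -0.621 0 0 0 0;0.071 -0.621 0 0 0 0;0.071 -0.621 0 0 0 0;0.071 -0.621 0 0 0 0;0.071 -0.621 0 0 0 0;0 0 0 0 0 0;0 0 0 0 0 0"

```text
time_s: 14.6
tcp_pos: [0.4463, 0.0968, 0.2274]
ee_rot: [[-0.994, -0.113, 0.001], [-0.113, 0.994, 0.0], [-0.001, 0.0, -1.0]]
wrist_force: [-0.4, -0.1, -1.6]
gripper_width: 0.45
gripper_force: 30.0
```

>>> play_rows --commands "0.497 0.057 0 0 0 0;0.497 0.057 0 0 0 0;0.166 0.019 -0.073 0 0 0;0.166 0.019 -0.073 0 0 0;0.166 0.019 -0.073 0 0 0;0.166 0.019 -0.073 0 0 0;0 0 0 0 0 0;0.366 0.042 0 0 0 0;0.366 0.042 0 0 0 0;0.366 0.042 0 0 0 0;0 0 0 0 0 0;0 0 -0.093 0 0 0;0 0 -0.093 0 0 0;0 0 -0.08 0 0 0;0 0 0 0 0 0"

```text
time_s: 16.1
tcp_pos: [0.5282, 0.1062, 0.2105]
ee_rot: [[-0.994, -0.114, -0.0], [-0.114, 0.994, -0.0], [0.0, -0.0, -1.0]]
wrist_force: [0.3, -0.3, -0.6]
gripper_width: 0.452
gripper_force: 30.0
```

>>> play_rows --commands "0 0 -0.02 0 0 0;0 0 0 0 0 0;0 0 0 0 0 0"

```text
time_s: 16.4
tcp_pos: [0.5283, 0.1063, 0.2103]
ee_rot: [[-0.994, -0.114, 0.0], [-0.114, 0.994, -0.0], [-0.0, -0.0, -1.0]]
wrist_force: [-1.8, -0.3, 1.7]
gripper_width: 0.452
gripper_force: 30.0
```

>>> play_rows --commands "0 0 0 0 0 0;0 0 0 0 0 0;0 0 0 0 0 0;0 0 0.3 0 0 0;0 0 0.6 0 0 0;0 0 0.8 0 0 0;0 0 0.8 0 0 0;0.131 0.85 0 0 0 0;0.131 0.85 0 0 0 0;0.131 0.85 0 0 0 0;0.131 0.85 0 0 0 0;0.131 0.85 0 0 0 0;0.131 0.85 0 0 0 0;0 0 0 0 0 0;0 0 0 0 0 0" --grip 65

```text
time_s: 17.9
tcp_pos: [0.552, 0.2597, 0.285]
ee_rot: [[-0.993, -0.114, -0.0], [-0.114, 0.993, -0.0], [0.0, -0.0, -1.0]]
wrist_force: [-0.6, -1.2, 0.2]
gripper_width: 0.743
gripper_force: 0.0
```

```bash
python3 - <<'E'
from h import *
np.set_printoptions(precision=4,suppress=True)
s=r.sense();print(s["tcp_pos"],s["wrist_force"],s["time_s"])
p,d=cams.capture("scene"); cv2.imwrite("pics/s4.png",p);c=cloud("scene",d)
cv2.imwrite("pics/c6.png",crop(p,315,185,115,100,6))
hsv=cv2.cvtColor(p,cv2.COLOR_BGR2HSV);D=c[hsv[...,1]<45]
th=np.radians(6.5);X=np.array([np.cos(th),np.sin(th)]);Y=np.array([-X[1],X[0]])
u,w=D[:,:2]@X,D[:,:2]@Y
k=(D[:,2]>.2385)&(D[:,2]<.26)
for nm,lo,hi in(("full",.17,.24),("spare",.02,.09)):
    j=k&(w>lo)&(w<hi)&(u>.45)&(u<.64)
    h,e=np.histogram(u[j],bins=np.arange(.46,.64,.005));print(nm,[(round(float(a),3),int(b)) for a,b in zip(e,h) if b>7])
    for pk in e[:-1][h>20]:
        q=j&(abs(u-pk-.0025)<.008);a,b=np.median(u[q]),np.percentile(w[q],[3,97]).mean();print(" ",a,b,"xy",a*X+b*Y)
E
```

```text
[0.552  0.2597 0.285 ] [-0.6214 -1.2264  0.1769] 17.9
full [(0.57, 13), (0.575, 38), (0.58, 18)]
  0.5779432454163407 0.19707863679940626 xy [0.5519 0.2612]
spare [(0.535, 21), (0.54, 14), (0.57, 27), (0.575, 27)]
  0.5385024040629309 0.04253221738995471 xy [0.5302 0.1032]
  0.5745090262970983 0.046551278244445715 xy [0.5655 0.1113]
  0.5747653078722696 0.04641876515759212 xy [0.5658 0.1112]
```

View pics/c6.png

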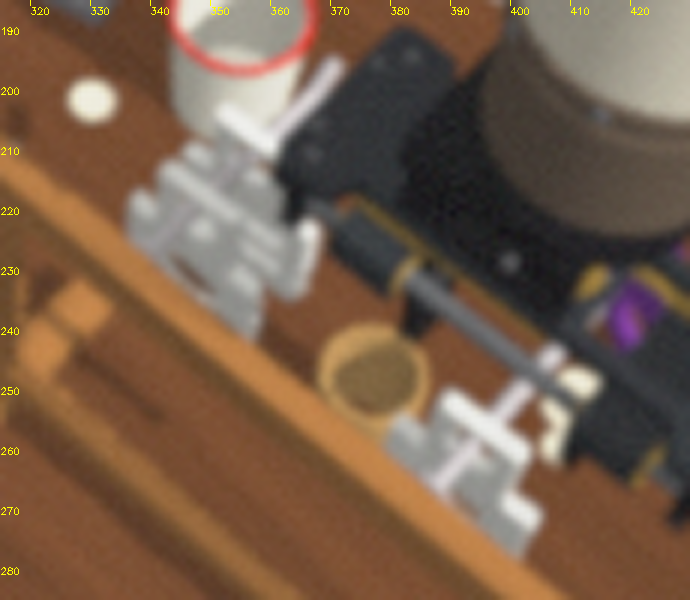

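The two dies hang on the spare hook at (350,207) and (347,222), with the square one alone on the full hook at (397,258). I'll take that one now.

>>> play_rows --commands "0 0.03 -0.8 0 0 0;0 0 -0.8 0 0 0;0 0 -0.5 0 0 0;0 0 -0.3 0 0 0;0 0 -0.1 0 0 0;0 0 0 0 0 0"

```text
time_s: 18.55
tcp_pos: [0.5524, 0.2599, 0.2104]
ee_rot: [[-0.994, -0.113, 0.001], [-0.113, 0.994, 0.0], [-0.001, 0.0, -1.0]]
wrist_force: [0.6, 0.6, -0.4]
gripper_width: 0.744
gripper_force: 0.0
```

>>> play_rows --commands "0 0 0 0 0 0;0 0 0 0 0 0;0 0 0 0 0 0;0 0 0 0 0 0;0 0 0 0 0 0;0 0 0.14 0 0 0;0 0 0.14 0 0 0;0 0 0 0 0 0;-0.331 -0.038 0 0 0 0;-0.331 -0.038 0 0 0 0;-0.331 -0.038 0 0 0 0;-0.331 -0.038 0 0 0 0;-0.331 -0.038 0 0 0 0;-0.331 -0.038 0 0 0 0;-0.331 -0.038 0 0 0 0;-0.1 -0.011 0 0 0 0;0 0 0 0 0 0" --grip 30

```text
time_s: 20.25
tcp_pos: [0.4792, 0.252, 0.2186]
ee_rot: [[-0.993, -0.114, 0.0], [-0.114, 0.993, 0.0], [-0.0, 0.0, -1.0]]
wrist_force: [0.8, 0.5, -1.9]
gripper_width: 0.455
gripper_force: 30.0
```

>>> play_rows --commands "-0.166 -0.019 0.073 0 0 0;-0.166 -0.019 0.073 0 0 0;-0.166 -0.019 0.073 0 0 0;-0.166 -0.019 0.073 0 0 0;-0.5 -0.057 0 0 0 0;-0.5 -0.057 0.1 0 0 0;0 -0.5 0 0 0 0;0 -1 0 0 0 -0.145;0 -1 0 0 0 -0.145;0 -1 0 0 0 -0.145;0 -1 0 0 0 -0.145;0 -1 0 0 0 -0.145;0 -1 0 0 0 -0.145;0 -1 0 0 0 -0.145;0 -1 0 0 0 -0.145;0 -1 0 0 0 -0.145;0 -1 0 0 0 -0.145;0 -1 0 0 0 -0.145;0 0 0 0 0 0"

```text
time_s: 22.15
tcp_pos: [0.4289, -0.1015, 0.2302]
ee_rot: [[-0.992, 0.129, -0.0], [0.129, 0.992, -0.001], [-0.0, -0.001, -1.0]]
wrist_force: [0.3, 0.4, -1.3]
gripper_width: 0.451
gripper_force: 30.0
```

>>> play_rows --commands "0.327 -0.619 0 0 0 0;0.327 -0.619 0 0 0 0;0.327 -0.619 0 0 0 0;0.327 -0.619 0 0 0 0;0.327 -0.619 0 0 0 0;0.327 -0.619 0 0 0 0;0 0 0 0 0 0;0 0 0 0 0 0"

```text
time_s: 22.95
tcp_pos: [0.4881, -0.21, 0.2298]
ee_rot: [[-0.992, 0.126, -0.001], [0.126, 0.992, 0.0], [0.001, 0.0, -1.0]]
wrist_force: [0.1, -0.5, -0.5]
gripper_width: 0.456
gripper_force: 30.0
```

```bash
python3 - <<'E'
from h import *
np.set_printoptions(precision=4,suppress=True)
s=r.sense();print(s["tcp_pos"],s["wrist_force"],s["time_s"])
p,d=cams.capture("scene");q,e=cams.capture("top")
cv2.imwrite("pics/c7.png",np.hstack([crop(p,250,130,90,80,5),crop(q,335,180,65,80,5)]))
e_=np.radians(-7.2);EX=np.array([np.cos(e_),np.sin(e_)]);EY=np.array([-EX[1],EX[0]])
P=s["tcp_pos"][:2];print("tcp u,w",P@EX,P@EY)
E
```

```text
[ 0.4881 -0.21    0.2298] [ 0.1    -0.5389 -0.4839] 22.95
tcp u,w 0.51055206163436 -0.14722094507934638
```

View pics/c7.png

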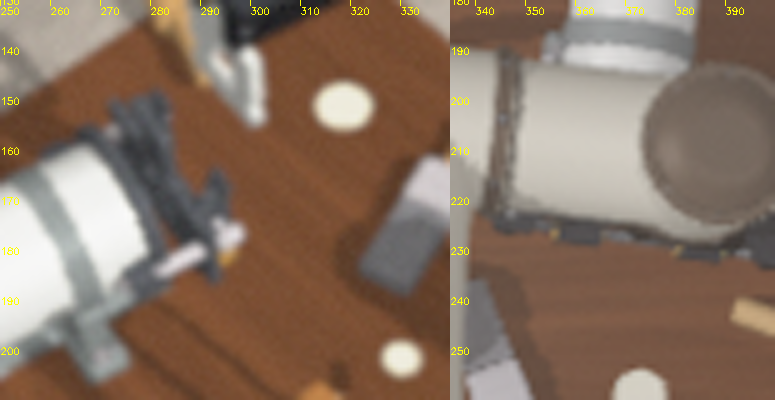

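Scene view: the die's plate at (298,145) stands in front of the holder at (290,175), with its lower edge above the lips. Next I'll feel for the tongue.

>>> play_rows --commands "0 -0.093 -0.17 0 0 0;0 0 -0.17 0 0 0;0.331 -0.042 0 0 0 0;0.331 -0.042 0 0 0 0;0.265 -0.033 0 0 0 0;0 0 0 0 0 0;0 0 0 0 0 0"

```text
time_s: 23.75
tcp_pos: [0.5165, -0.2164, 0.2195]
ee_rot: [[-0.992, 0.125, -0.001], [0.125, 0.992, 0.0], [0.001, 0.0, -1.0]]
wrist_force: [-0.0, -0.8, -1.8]
gripper_width: 0.457
gripper_force: 30.0
```

>>> play_rows --commands "0.066 -0.008 0 0 0 0;0.066 -0.008 0 0 0 0;0 0 0 0 0 0"

```text
time_s: 24.05
tcp_pos: [0.5204, -0.217, 0.22]
ee_rot: [[-0.992, 0.125, 0.0], [0.125, 0.992, -0.0], [-0.0, -0.0, -1.0]]
wrist_force: [-1.0, 0.1, -1.1]
gripper_width: 0.452
gripper_force: 30.0
```

>>> play_rows --commands "0.066 -0.008 0 0 0 0;0.066 -0.008 0 0 0 0;0 0 0 0 0 0"

```text
time_s: 24.35
tcp_pos: [0.5245, -0.2175, 0.2199]
ee_rot: [[-0.992, 0.125, 0.0], [0.125, 0.992, -0.0], [-0.0, -0.0, -1.0]]
wrist_force: [0.0, -1.1, -1.9]
gripper_width: 0.458
gripper_force: 30.0
```

>>> play_rows --commands "0.05 -0.006 0 0 0 0;0.05 -0.006 0 0 0 0;0 0 0 0 0 0"

```text
time_s: 24.65
tcp_pos: [0.5274, -0.2178, 0.2198]
ee_rot: [[-0.992, 0.125, 0.0], [0.125, 0.992, -0.0], [-0.0, -0.0, -1.0]]
wrist_force: [-0.0, -0.2, -1.6]
gripper_width: 0.454
gripper_force: 30.0
```

>>> play_rows --commands "0.05 -0.006 0 0 0 0;0.05 -0.006 0 0 0 0;0 0 0 0 0 0"

```text
time_s: 24.95
tcp_pos: [0.5304, -0.2182, 0.2198]
ee_rot: [[-0.992, 0.125, 0.0], [0.125, 0.992, -0.0], [-0.0, -0.0, -1.0]]
wrist_force: [0.6, 0.7, -1.7]
gripper_width: 0.455
gripper_force: 30.0
```

>>> play_rows --commands "0.04 -0.005 0 0 0 0;0.04 -0.005 0 0 0 0;0 0 0 0 0 0"

```text
time_s: 25.25
tcp_pos: [0.5319, -0.2184, 0.2197]
ee_rot: [[-0.992, 0.125, -0.002], [0.125, 0.992, 0.0], [0.002, 0.0, -1.0]]
wrist_force: [-1.6, 0.9, -0.5]
gripper_width: 0.455
gripper_force: 30.0
```

>>> play_rows --commands "0.04 -0.005 0 0 0 0;0.04 -0.005 0 0 0 0;0 0 0 0 0 0"

```text
time_s: 25.55
tcp_pos: [0.5346, -0.2187, 0.2197]
ee_rot: [[-0.992, 0.125, -0.001], [0.125, 0.992, 0.0], [0.001, 0.0, -1.0]]
wrist_force: [-2.9, 0.9, 0.6]
gripper_width: 0.454
gripper_force: 30.0
```

Contact with the tongue starts near x ≈ 0.532. I'll back off and check the die's tilt in depth.

>>> play_rows --commands "-0.08 0.01 0 0 0 0;-0.06 0.008 0 0 0 0;0 0 0 0 0 0;0 0 0 0 0 0"

```text
time_s: 25.95
tcp_pos: [0.5315, -0.2183, 0.2201]
ee_rot: [[-0.992, 0.125, 0.002], [0.125, 0.992, -0.0], [-0.002, -0.0, -1.0]]
wrist_force: [0.5, -0.0, -1.4]
gripper_width: 0.454
gripper_force: 30.0
```

```bash
python3 - <<'E'
from h import *
np.set_printoptions(precision=4,suppress=True)
s=r.sense();T=s["tcp_pos"];print(T,s["wrist_force"],s["time_s"])
e=np.radians(-7.2);EX=np.array([np.cos(e),np.sin(e)]);EY=np.array([-EX[1],EX[0]])
L=[]
for i in range(4):
    p,d=cams.capture("scene");L.append(d)
c=cloud("scene",np.median(L,0).astype(np.float32))
u,w=(c[...,:2]-T[:2])@EX,(c[...,:2]-T[:2])@EY;z=c[...,2]-T[2]
m=(abs(u)<.02)&(abs(w)<.045)&(z>-.08)&(z<.04)
for lo in np.arange(-.08,.04,.01):
    k=m&(z>=lo)&(z<lo+.01)
    if k.sum()>4: print(round(lo,3),k.sum(),"u med",np.median(u[k]),np.percentile(u[k],[10,90]),"w",np.percentile(w[k],[3,97]))
cv2.imwrite("pics/c8.png",crop(p,255,125,75,70,7))
E
```

```text
[ 0.5315 -0.2183  0.2201] [ 0.4648 -0.0115 -1.3655] 25.95
-0.08 25 u med 0.0021245831812696245 [0.0003 0.0116] w [-0.0278  0.0323]
-0.07 44 u med 0.0024645795884437934 [-0.0034  0.0101] w [-0.0271  0.0346]
-0.06 28 u med 0.00033739804896341236 [-0.0037  0.0022] w [-0.0228  0.0312]
-0.05 19 u med 0.000845376736394762 [-0.0049  0.0026] w [-0.031   0.0344]
-0.04 17 u med 0.0016245815225979332 [-0.0025  0.0032] w [-0.0317  0.0347]
-0.03 23 u med 0.0015221843083881189 [-0.0034  0.0033] w [-0.0286  0.0355]
-0.02 17 u med -0.0002773003187190338 [-0.0045  0.0032] w [-0.015   0.0356]
```

View pics/c8.png

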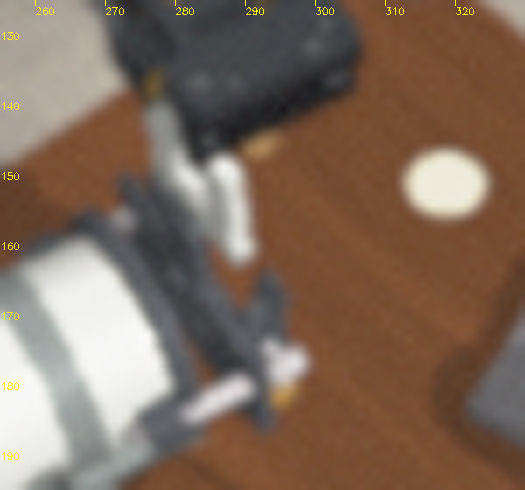

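Scene view: the die, at (287,158), stands vertical just in front of the tongue at (281,160). Next I'll lower it gently.

>>> play_rows --commands "-0.015 0 -0.1 0 0 0;0 0 -0.1 0 0 0;0 0 -0.1 0 0 0;0 0 -0.1 0 0 0;0 0 -0.1 0 0 0;0 0 0 0 0 0"

```text
time_s: 26.75
tcp_pos: [0.5301, -0.2181, 0.2042]
ee_rot: [[-0.992, 0.125, -0.001], [0.125, 0.992, 0.0], [0.001, 0.0, -1.0]]
wrist_force: [0.3, 0.5, -1.3]
gripper_width: 0.455
gripper_force: 30.0
```

>>> play_rows --commands "0 0 -0.1 0 0 0;0 0 -0.1 0 0 0;0 0 -0.1 0 0 0;0 0 0 0 0 0"

```text
time_s: 27.15
tcp_pos: [0.5301, -0.2182, 0.1952]
ee_rot: [[-0.992, 0.125, -0.001], [0.125, 0.992, 0.0], [0.001, 0.0, -1.0]]
wrist_force: [-0.3, 0.6, -2.2]
gripper_width: 0.455
gripper_force: 30.0
```

>>> play_rows --commands "0 0 -0.15 0 0 0;0 0 -0.15 0 0 0;0 0 -0.15 0 0 0;0 0 -0.15 0 0 0;0 0 0 0 0 0"

```text
time_s: 27.65
tcp_pos: [0.5306, -0.2182, 0.1771]
ee_rot: [[-0.992, 0.125, 0.0], [0.125, 0.992, 0.0], [-0.0, 0.0, -1.0]]
wrist_force: [3.3, 0.9, -3.0]
gripper_width: 0.458
gripper_force: 30.0
```

>>> play_rows --commands "0 0 -0.15 0 0 0;0 0 -0.15 0 0 0;0 0 -0.1 0 0 0;0 0 0 0 0 0"

```text
time_s: 28.05
tcp_pos: [0.5304, -0.2182, 0.1653]
ee_rot: [[-0.992, 0.125, -0.0], [0.125, 0.992, 0.0], [0.0, 0.0, -1.0]]
wrist_force: [3.4, -0.1, -2.9]
gripper_width: 0.454
gripper_force: 30.0
```

>>> play_rows --commands "0.03 -0.004 -0.05 0 0 0;0 0 -0.1 0 0 0;0 0 -0.1 0 0 0;0 0 0 0 0 0"

```text
time_s: 28.45
tcp_pos: [0.5309, -0.2184, 0.158]
ee_rot: [[-0.992, 0.126, -0.001], [0.126, 0.992, 0.0], [0.001, -0.0, -1.0]]
wrist_force: [1.1, -1.1, 0.1]
gripper_width: 0.457
gripper_force: 29.8
```

>>> play_rows --commands "0 0 -0.1 0 0 0;0 0 -0.1 0 0 0;0 0 0 0 0 0"

```text
time_s: 28.75
tcp_pos: [0.5311, -0.2184, 0.1532]
ee_rot: [[-0.992, 0.125, -0.0], [0.125, 0.992, -0.0], [0.0, -0.0, -1.0]]
wrist_force: [-0.6, 0.6, 6.2]
gripper_width: 0.457
gripper_force: 29.7
```

>>> play_rows --commands "0 0 -0.1 0 0 0;0 0 -0.1 0 0 0;0 0 0 0 0 0"

```text
time_s: 29.05
tcp_pos: [0.5311, -0.2188, 0.1493]
ee_rot: [[-0.992, 0.125, 0.001], [0.125, 0.992, -0.001], [-0.001, -0.001, -1.0]]
wrist_force: [-4.6, 1.0, 13.6]
gripper_width: 0.454
gripper_force: 29.6
```

>>> play_rows --commands "0 0 -0.1 0 0 0;0 0 -0.1 0 0 0;0 0 0 0 0 0"

```text
time_s: 29.35
tcp_pos: [0.5308, -0.2187, 0.1422]
ee_rot: [[-0.992, 0.126, 0.0], [0.126, 0.992, -0.001], [-0.0, -0.001, -1.0]]
wrist_force: [-4.2, -0.4, 8.5]
gripper_width: 0.452
gripper_force: 29.6
```

>>> play_rows --commands "0 0 -0.08 0 0 0;0 0 -0.05 0 0 0;0 0 0 0 0 0"

```text
time_s: 29.65
tcp_pos: [0.5306, -0.2184, 0.1369]
ee_rot: [[-0.992, 0.126, -0.001], [0.126, 0.992, 0.0], [0.001, -0.0, -1.0]]
wrist_force: [-2.9, -0.7, 5.8]
gripper_width: 0.458
gripper_force: 29.6
```

>>> play_rows --commands "0 0 0 0 0 0;0 0 0 0 0 0;0 0 0 0 0 0;0 0 0.3 0 0 0;0 0 0.6 0 0 0;0 0 0.8 0 0 0;0 0 0.6 0 0 0;0 0 0 0 0 0" --grip 60

```text
time_s: 30.45
tcp_pos: [0.5331, -0.2188, 0.209]
ee_rot: [[-0.992, 0.124, 0.007], [0.124, 0.992, -0.002], [-0.007, -0.001, -1.0]]
wrist_force: [-0.4, 0.5, -0.0]
gripper_width: 0.69
gripper_force: 0.0
```

>>> play_rows --commands "0 0 0 0 0 0;0 0 0 0 0 0;0 0 0 0 0 0;0 0 0 0 0 0;0 0 0 0 0 0;0 0 0 0 0 0;0 0 0 0 0 0;0 0 0 0 0 0" --grip 0

```text
time_s: 31.25
tcp_pos: [0.5313, -0.2183, 0.2054]
ee_rot: [[-0.992, 0.125, 0.0], [0.125, 0.992, 0.0], [0.0, 0.0, -1.0]]
wrist_force: [0.5, -0.5, -0.8]
gripper_width: 0.058
gripper_force: 0.0
```

>>> play_rows --commands "0 0 0 0 0 0;0 0 -0.3 0 0 0;0 0 -0.2 0 0 0;0 0 -0.2 0 0 0;0 0 -0.15 0 0 0;0 0 -0.1 0 0 0;0 0 0 0 0 0"

```text
time_s: 31.95
tcp_pos: [0.531, -0.2183, 0.1763]
ee_rot: [[-0.992, 0.125, -0.001], [0.125, 0.992, 0.0], [0.001, 0.0, -1.0]]
wrist_force: [0.0, -0.4, 1.3]
gripper_width: 0.003
gripper_force: 0.0
```

>>> play_rows --commands "0 0 -0.07 0 0 0;0 0 -0.07 0 0 0;0 0 0 0 0 0"

```text
time_s: 32.25
tcp_pos: [0.5312, -0.2183, 0.1726]
ee_rot: [[-0.992, 0.125, -0.0], [0.125, 0.992, 0.0], [0.0, 0.0, -1.0]]
wrist_force: [0.3, -0.0, 0.0]
gripper_width: 0.01
gripper_force: 0.0
```

Tab top is already below 173 mm, so the balls are passed. I'll press to confirm it's home.

>>> play_rows --commands "0 0 -0.07 0 0 0;0 0 -0.05 0 0 0;0 0 0 0 0 0"

```text
time_s: 32.55
tcp_pos: [0.5323, -0.2186, 0.1704]
ee_rot: [[-0.992, 0.125, 0.003], [0.125, 0.992, -0.001], [-0.003, -0.001, -1.0]]
wrist_force: [1.1, 1.0, 5.9]
gripper_width: 0.008
gripper_force: 2.4
```

>>> play_rows --commands "0 0 -0.05 0 0 0;0 0 -0.05 0 0 0;0 0 0 0 0 0"

```text
time_s: 32.85
tcp_pos: [0.5334, -0.2188, 0.1703]
ee_rot: [[-0.992, 0.123, 0.006], [0.123, 0.992, -0.003], [-0.007, -0.002, -1.0]]
wrist_force: [-2.3, 3.5, 14.2]
gripper_width: 0.009
gripper_force: 7.3
```

The die holds at a tab top of 170.3 mm under 14 N, so it is home. I'll retreat and check.

>>> play_rows --commands "0 0 0.3 0 0 0;0 0 0.8 0 0 0;0 0 1 0 0 0;0 0 1 0 0 0;-1 0 0.5 0 0 0;-1 0 0 0 0 0;-1 0 0 0 0 0;0 0 0 0 0 0;0 0 0 0 0 0"

```text
time_s: 33.75
tcp_pos: [0.4409, -0.2184, 0.2744]
ee_rot: [[-0.992, 0.125, 0.001], [0.125, 0.992, -0.0], [-0.001, 0.0, -1.0]]
wrist_force: [0.6, -0.3, 0.9]
gripper_width: 0.006
gripper_force: 0.0
```

```bash
python3 - <<'E'
from h import *
np.set_printoptions(precision=4,suppress=True)
s=r.sense();print(s["tcp_pos"],s["wrist_force"],s["time_s"])
p,d=cams.capture("scene");c=cloud("scene",d);p0=cv2.imread("pics/scene0.png")
hsv=cv2.cvtColor(p,cv2.COLOR_BGR2HSV)
D=c[hsv[...,1]<45]
th=np.radians(6.5);X=np.array([np.cos(th),np.sin(th)]);Y=np.array([-X[1],X[0]])
u,w=D[:,:2]@X,D[:,:2]@Y
j=(D[:,2]>.2385)&(D[:,2]<.26)&(w>.02)&(w<.09)&(u>.5)&(u<.62)
for lo in(.525,.562):
    q=j&(u>lo)&(u<lo+.026);print("spare",q.sum(),np.median(u[q]),np.percentile(w[q],[3,97]))
k=(c[...,0]>.5)&(c[...,0]<.57)&(c[...,1]>-.25)&(c[...,1]<-.19)&(c[...,2]>.156);print("tab",k.sum(),np.percentile(c[k][:,2],[50,97]),np.median(c[k],0))
df=(np.abs(p.astype(int)-p0).max(2)>45).astype(np.uint8)
n,l,st,ce=cv2.connectedComponentsWithStats(df)
for i in range(1,n):
    if st[i,4]>25: print(st[i],ce[i])
E
```

```text
[ 0.4409 -0.2184  0.2744] [ 0.6171 -0.3005  0.9136] 33.75
spare 61 0.5384754302665179 [0.0285 0.0651]
spare 65 0.574938250892924 [0.0276 0.0649]
tab 44 [0.168  0.1715] [ 0.5299 -0.2142  0.168 ]
[ 152    0   61   64 1874] [182.2236  33.8426]
[ 259    0   67   41 1559] [291.9538  13.3727]
[ 341    0   81   52 2400] [382.7271  20.9175]
[507   0  14  11  63] [512.7937   5.4921]
[ 477    0   70  122 1739] [513.      55.8051]
[ 423    2   62  147 2634] [445.6686  78.1412]
[493  12  24  39 458] [503.6987  30.9498]
[ 274   17   65  101 2759] [302.3788  74.1595]
[324  21  14  10  92] [330.8478  25.4022]
[205  37  14  16 128] [212.7422  45.9062]
[259  39  18  19 173] [265.5202  48.6243]
[335  47  37  38 898] [353.8519  65.7027]
[415  49  16  44 303] [422.5479  67.4356]
[184  55  50  29 905] [207.3492  69.4564]
[237  57  38  27 276] [255.1957  69.5906]
[142  64  17  17 177] [149.3333  70.6497]
[171  66  11  13  83] [176.8675  72.7952]
[480  76  12   9  52] [484.6538  80.6538]
[187  81  51  38 756] [218.9775  98.7553]
[385  94  26  17 101] [399.5842 102.2673]
[421  99   5  13  33] [422.6061 105.303 ]
[ 327  102   79   52 1107] [366.9765 128.8338]
[427 129   9   7  29] [430.7931 132.8621]
[470 129  26  24 262] [483.0687 141.0916]
[427 138  35  20 533] [443.1782 148.0863]
[278 145  14  24 144] [284.7917 155.9931]
[336 208  18  16 138] [343.7826 215.2391]
[343 208  26  34 491] [356.6823 225.1711]
[380 233  31  30 335] [394.1582 247.8896]
[391 240  28  38 466] [404.7768 260.3755]
```

```bash
python3 -c "
from station import r
print(r.finish_job())"
```

```text
the job is handed in; nothing more can be done
None
```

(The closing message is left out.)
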